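# Feed one plate washer into the staging bay

## Robot

A 7-joint arm with a two-finger parallel gripper is mounted at the origin on a cart in front of the work surface, level with it; the furniture and walls round the work are solid. World frame = base frame: x ahead of the robot, y to its left, z up, the work surface at z = 0. Lengths are in m, angles in rad, forces in N, time in s.
With the tool pointing down it reaches from about 0.4 to 0.85 m from the base axis. Payload 4.5 kg.
Tool frame: the origin (TCP) lies at the very end of the fingers, on their centre line; the grasp point (between the pads) lies 19 mm behind it; x points along the fingers, z is the direction in which the jaws open and shut, and the axes are right-handed (so a half turn about x gives the same grasp; the last joint's range is limited). The gripper opens to 88 mm and grips with 3 to 60 N. Pads are 18 mm wide; open, the fingers measure 123 mm over their backs; the gripper's body (75 mm by 187 mm) begins 45 mm behind the grasp point.
Start: joints at [-1.187, 0.689, -0.195, 1.565, 0.157, 0.902, -0.215], TCP at [0.214, 0.587, 0.239] pointing down, gripper open.
Joint ranges: [-3.01, 3.01], [-0.46, 2.08], [-1.47, 1.51], [0.13, 2.56], [-1, 4.14], [0.04, 2.09], [-2.66, 2.66]. Speed limits (rad/s): [2.57, 2.57, 3.14, 3.14, 3.14, 3.14, 3.14].

## Interface

Orientations are given as a unit quaternion [w, x, y, z].
In Python, from bench import arm gives the robot as it stands.
- The arm moves only by the tool apply_moves, never from a script. Its argument "plan" is a list of rows, each a list of 3 entries, a list of its own where there are three numbers: the turn, a rotation vector about the world's x, y, z in rad, then the shift along the world's x, y, z in m, then the opening, from 0 (shut) to 1 (fully open). In form: [[[ax, ay, az], [tx, ty, tz], fingers], ...]. A call has exactly 5 rows; each row shifts and turns the commanded pose from where the row before left it; what a row does not reach is not made up. A row lasts 1/10 s, in which the tool goes at most 50 mm and 8.59 degrees, less where a joint would pass 70% of its speed; a pose out of reach is approached as far as the arm can. A call is refused whole if a number of a shift passes 0.05 or a number of a turn 0.15, either way. A call with a gripper value outside its range is refused whole. The fingers move at their own pace and stop on an object; "newtons" is the grip in N (left out, the last holds). Time passes only in rows, so rows that do not move let the fingers close, or fill a call up. It gives the time, the measured TCP pose, the force and the opening at its end, in the units of the state.
- arm.state(): the state, without advancing time (a new reading comes with each control period).
- arm.camera(name): name is "side" or "top" or "wrist"; returns the picture (480x640x3 uint8, red, green, blue); there is no depth.
- arm.get_calibration(name): a dict with "fx", "fy", "cx", "cy" (pixels), "origin" and "rotation" of the camera in the world. Camera axes: x right, y up, looking along -z (the intrinsics and any distortion apply to the point x, -y, -z); pixel columns grow to the right and rows downward; lengths in m; the calibration is good to about 2 mm. A picture is of the moment at which its call begins: read the wrist's pose just before it. get_calibration takes no time and is no camera call; for the wrist camera it gives the pose at the moment of the call.
- arm.hand_in(): hands the job in, once; it reports no verdict.
The state is a dict: "clock": time; "joint_pos": joint angles; "joint_velocities": joint speeds; "joint_efforts": joint torques, N m; "ee_pos": TCP position; "orientation": TCP orientation; "wrist_force": force on the tool from outside, world axes, zero at the start; "torque": the same for the moment, N m; "gripper_width": finger opening in m.
Only numpy, scipy, OpenCV 4.12 (cv2) and the standard library are available. Lean on these libraries where they do the work, as an engineer would, in place of code of your own. Each camera call takes 0.05 s, during which the arm holds its last target.

## Task

Press the plunger of the washer feeder all the way down once so that a single square washer comes out of the front of the feeder, and let the plunger come up again. Then, with the fingertips, push that washer sideways along the bench into the staging bay, the pair of low parallel rails, until all of it lies well inside between the rails with nothing sticking out at either end. Do not pick the washer up, leave the other washers in the feeder, and do not disturb the loose things round about.

Things in the scene. Friction and masses are not known exactly. Their poses are not given: they have to be found in the camera images.
- feeder: Washer feeder, grey, fixed. Origin on the bench under the magazine's centre; its -x is the front, where washers come out. Magazine: square column x, y -22..22 mm, 46 mm high, four washers on a floor 3 mm up. Behind it the plunger housing: x 22..98, y -22..22 mm, 31 mm high. Foot plate 3 mm thick, x -22..98, y -29..29 mm; bare bench in front. Highest point: plunger cap, 62.5 mm.
- feeder_plunger (a joint): Travel of the feeder's spring plunger in m: 0 up, 0.024 fully down on a hard stop. Pressed straight down it takes 3 to 6 N (10 N or more while moving, a slow press is best) and springs back by itself. It drives a blade 2.5 times as far, which pushes the lowest washer out forwards; the others drop when the plunger comes up. Each full press feeds one washer.
- plunger_top (a point): Centre of the top of the plunger's round black cap, 30 mm in diameter, 62.5 mm above the bench when up, 58 mm behind (+x of the feeder) the magazine's centre. It moves down with the plunger.
- feeder_exit (a point): Point in front of the feeder, 58.5 mm ahead (-x) of the magazine's centre, 4 mm above the bench: about where the washer's centre lies after a slow full press (up to 45 mm further after a fast one). Axes as the feeder's.
- washer_0_mid (a point): Centre of the lowest washer in the magazine, the one that comes out first: square steel plate washer 32 x 32 x 8 mm with a 12 mm hole, about 50 g, z its upright axis, x and y parallel to its sides (at the start as the feeder's).
- washer_1_mid (a point): Centre of the second washer in the magazine, same kind; it must stay in the feeder.
- washer_2_mid (a point): Centre of the third washer in the magazine, same kind; it must stay in the feeder.
- washer_3_mid (a point): Centre of the top washer in the magazine, same kind; it must stay in the feeder.
- bay: Staging bay: two parallel aluminium rails fixed to the bench, left or right of the feeder's exit. Origin on the bench in the middle of the bay. Rails along its own y, 100 mm long (y -50..50 mm), 8 mm wide, 8 mm high, 60 mm clear between them (x -30..30 mm); beyond that both ends flare outwards for 18 mm to a mouth about 78 mm wide. Open at both ends, bare bench between.
- tape_roll: Bystander: black roll of tape, 58 mm across, 19 mm high, lying flat; origin at the centre of its underside. It lies on the other side of the exit from the bay.
- collar: Bystander: grey shaft collar 28 mm across, 12 mm high; origin at the centre of its underside.
- star_knob: Bystander: black star knob 40 mm across with its stud upwards, 46 mm high; origin at the centre of its underside.
- foot: Bystander: dark rubber foot 29 mm across, 16 mm high; origin at the centre of its underside.
- washer_0: The lowest washer again, origin at the centre of its underside.
Not all that is in view belongs to the job. Several things have the shape of the feeder; the one meant has the colours described above.

How it is judged:
On the way, in this order (a step that is already met when the one before it is completed fails the run):
1. the plunger is pressed down and the lowest washer is out in front of the feeder (value of joint feeder_plunger above 0.018 m and x of washer_0_mid in the frame of feeder below -0.043 m), for 0.05 s.
2. the plunger is let up again while the washer still lies in front of the feeder (value of joint feeder_plunger below 0.004 m and x of washer_0_mid in the frame of feeder below -0.043 m and horizontal distance between washer_0_mid and bay above 0.06 m), for 0.1 s.
At the end, for the whole second after the job is handed in: The first washer rests flat between the bay's rails, its centre within 30 mm of the bay's middle along them; the plunger is up (within 4 mm); the other three washers are in the magazine; tape roll, collar, star knob and rubber foot are within 15 mm of where they stood (x of washer_0_mid in the frame of bay between -0.02 and 0.02 m and y of washer_0_mid in the frame of bay between -0.03 and 0.03 m and height (world z) of washer_0_mid below 0.007 m and linear speed of washer_0 below 0.01 m/s and value of joint feeder_plunger below 0.004 m and horizontal distance between each of washer_1_mid, washer_2_mid, washer_3_mid and feeder below 0.008 m and height (world z) of washer_1_mid below 0.014 m and height (world z) of washer_2_mid below 0.022 m and height (world z) of washer_3_mid below 0.03 m and distance of each of tape_roll, collar, star_knob, foot from where it was at the start of the episode below 0.015 m); the robot touches nothing.
It fails at once if the washer is lifted off the bench (its centre over 16 mm up) (height (world z) of washer_0_mid above 0.016 m).
It fails at once if a second washer is fed or taken out of the feeder (x of any of washer_1_mid, washer_2_mid, washer_3_mid in the frame of feeder below -0.012 m or height (world z) of washer_3_mid above 0.045 m).
It fails at once if a bystander is knocked, pushed or lifted (more than 20 mm) (distance of any of tape_roll, collar, star_knob, foot from where it was at the start of the episode above 0.02 m).
It also fails if it takes over 54 s, if anything falls off the work surface, if the arm or the gripper's body presses on something with over 40 N, if the wrist force passes 120 N, or if a joint passes its speed limit or range.

## Working session

There is one attempt and no reset: what is moved stays moved. The work goes in short steps, Python scripts to look and compute and a tool call to move; the robot and the scene stay as the last step left them, time stands still between calls to the robot, and variables do not carry over. Pictures are saved under pics/ and viewed, and the job is handed in when it is done.

Besides the shell and the picture viewer there is one more tool, called after "Request:" as name([rows], argument=value, ...), one row to a line, values as JSON. apply_moves: Moves the arm, as the interface text tells. Its arguments: {"type":"object","properties":{"plan":{"type":"array"},"newtons":{"type":"number"}},"required":["plan"]}

```bash
mkdir -p pics; ls
python3 - <<'E'
from bench import arm
import cv2,numpy as np
s=arm.state()
for k in s: print(k,np.round(s[k],4))
for n in ["top","side"]:
    im=arm.camera(n); cv2.imwrite(f"pics/{n}0.png",im[:,:,::-1]); 
for n in ["top","side","wrist"]:
    c=arm.get_calibration(n); print(n,{k:np.round(v,4).tolist() for k,v in c.items() if not isinstance(v,str)})
E
```

```text
pics
clock 0.0
joint_pos [-1.1872  0.69   -0.1945  1.5663  0.1573  0.9025 -0.2151]
joint_velocities [ 0.0007  0.0011 -0.0017 -0.001  -0.0006 -0.0002 -0.0001]
joint_efforts [-3.00000e-04 -5.27562e+01 -1.26670e+00 -1.53424e+01 -5.26000e-02
  6.30000e-03  2.00000e-04]
ee_pos [0.214  0.5865 0.2379]
orientation [ 0.5789 -0.4058  0.5799  0.405 ]
wrist_force [-1.1185  0.2511  0.1531]
torque [ 0.0448 -0.0602 -0.0099]
gripper_width 0.0884
top {'fx': 620.483, 'fy': 620.483, 'cx': 319.1308, 'cy': 233.3084, 'origin': [0.3912, 0.0419, 1.1637], 'rotation': [0.7158, 0.0332, -0.0365, -0.6966]}
side {'fx': 515.1484, 'fy': 515.1484, 'cx': 315.5689, 'cy': 241.8332, 'origin': [0.2596, -0.6796, 0.4427], 'rotation': [0.8353, 0.5266, -0.0783, -0.1372]}
wrist {'fx': 340.3067, 'fy': 340.3067, 'cx': 319.0861, 'cy': 243.627, 'origin': [0.1439, 0.6112, 0.3847], 'rotation': [0.8109, -0.1179, -0.0813, 0.5674]}
```

View pics/top0.png

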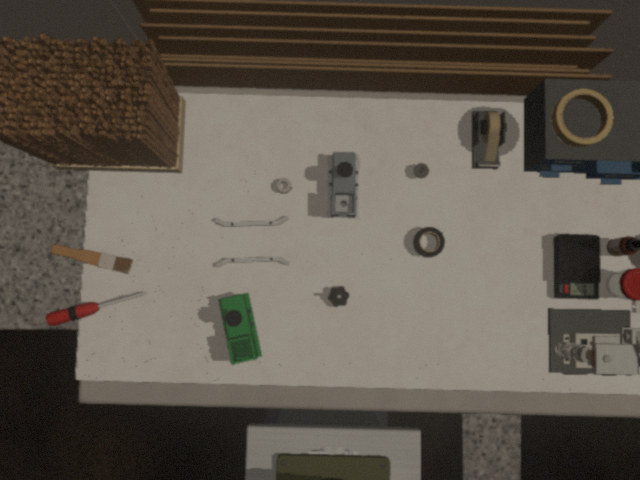

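View pics/side0.png

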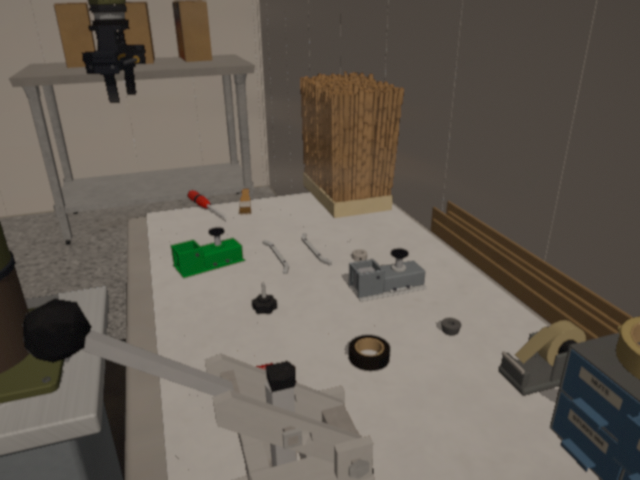

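The grey feeder at top (343,185), with its cap at (345,168), fits the description. The green feeder at (240,328) is a decoy, and the clamp-like things at the right are other shapes. The bay rails are at (250,223) and (250,261), the tape roll at (429,242), the collar at (283,186), the foot at (421,171) and the knob at (338,296). I'll confirm this in one crop.

```bash
cat > h.py <<'E'
import numpy as np,cv2
from bench import arm
from scipy.spatial.transform import Rotation as R
def cal(n):
    c=arm.get_calibration(n); q=np.array(c["rotation"])
    if q.ndim==1: Rm=R.from_quat(q[[1,2,3,0]]).as_matrix()
    else: Rm=q
    return c,Rm,np.array(c["origin"])
def ray(n,px,c3=None):
    c,Rm,o=c3 or cal(n)
    d=np.array([(px[0]-c["cx"])/c["fx"],-(px[1]-c["cy"])/c["fy"],-1.]); return o,Rm@d
def onz(n,px,z,c3=None):
    o,d=ray(n,px,c3); return o+d*(z-o[2])/d[2]
def proj(n,p,c3=None):
    c,Rm,o=c3 or cal(n); v=Rm.T@(np.asarray(p)-o)
    return np.array([c["cx"]+c["fx"]*v[0]/-v[2], c["cy"]-c["fy"]*v[1]/-v[2]])
E
python3 - <<'E'
from h import *
print(list(arm.get_calibration("top").keys()), arm.get_calibration("top").get("distortion"))
im=cv2.imread("pics/top0.png")
a=cv2.resize(im[140:320,200:460],None,fx=3,fy=3,interpolation=cv2.INTER_CUBIC)
a=cv2.convertScaleAbs(a,alpha=1.3)
cv2.imwrite("pics/crop0.png",a)
E
```

```text
['fx', 'fy', 'cx', 'cy', 'origin', 'rotation'] None
```

View pics/crop0.png

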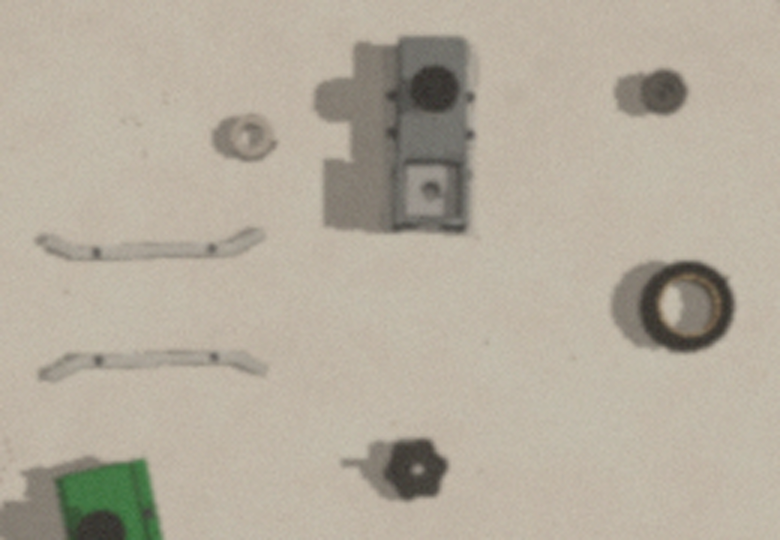

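The crop shows the grey feeder with its black cap at crop (435,89) and the magazine hole at (431,190). The rails lie between crop x 97 and 213. Next I measure these.

Run:
```python
from h import *
im=cv2.imread("pics/top0.png"); sd=cv2.imread("pics/side0.png")
def blob(img,x0,y0,x1,y1,thr):
    g=cv2.cvtColor(img,6)[y0:y1,x0:x1]; m=(g<thr).astype(np.uint8)
    n,l,st,ce=cv2.connectedComponentsWithStats(m)
    i=1+np.argmax(st[1:,4]); return ce[i]+[x0,y0],st[i]
c,s=blob(im,325,155,365,185,60); print("cap top",c,s)
cs,s2=blob(sd,385,243,415,262,55); print("cap side",cs,s2)
cap=onz("top",c,0.060); print("cap",cap, "side reproj",proj("side",cap))
f=lambda u,v:(200+(u+.5)/3-.5,140+(v+.5)/3-.5)
w=onz("top",f(431,190),0.034); print("top washer hole",w)
d=cap-w; print("cap-mag dist",np.hypot(*d[:2]),"ang",np.degrees(np.arctan2(d[1],d[0])))
for nm,u,v,z in [("housing UL",401,39,.031),("housing UR",466,39,.031),("magfrontL",393,228,.046),("magfrontR",465,230,.046),("mag backL",403,160,.046),("mag back R",464,160,.046)]:
    print(nm,onz("top",f(u,v),z)[:2])
for nm,u,v in [("far rail screwL",97,251),("far screwR",212,247),("near L",99,359),("near R",214,356),("far tipL",38,240),("far tipR",264,233),("nearL tip",42,376),("nearR tip",266,371)]:
    print(nm,onz("top",f(u,v),.008)[:2])
for nm,u,v,z in [("tape",687,306,.019),("collar",251,137,.012),("foot",664,92,.016),("knob",416,469,.02)]:
    print(nm,onz("top",f(u,v),z)[:2])
g=cv2.resize(sd[210:400,150:500],None,fx=2.2,fy=2.2,interpolation=cv2.INTER_CUBIC)
cv2.imwrite("pics/crops.png",g)
```

```text
cap top [344.04545455 169.27777778] [ 11   7  17  15 198]
cap side [399.14655172 253.25      ] [  7   6  16  10 116]
cap [ 0.61792294 -0.00349511  0.06      ] side reproj [397.93682856 251.99792978]
top washer hole [ 0.56028616 -0.00470412  0.034     ]
cap-mag dist 0.057649466128429666 ang 1.2016779968589157
housing UL [0.65465328 0.0159388 ]
housing UR [ 0.65579419 -0.02432861]
magfrontL [0.53463661 0.01824685]
magfrontR [ 0.53462476 -0.02534858]
mag backL [0.57641112 0.01322047]
mag back R [ 0.57744617 -0.0238276 ]
far rail screwL [0.51992366 0.20184301]
far screwR [0.52442056 0.13018789]
near L [0.45252707 0.19785279]
near R [0.45633812 0.12658263]
far tipL [0.52581621 0.23893289]
far tipR [0.53412671 0.09800517]
nearL tip [0.44102105 0.23273014]
nearR tip [0.44790487 0.09400809]
tape [ 0.49459054 -0.16512571]
collar [0.59394916 0.10788235]
foot [ 0.62901963 -0.14996148]
knob [ 3.89920370e-01 -9.39922394e-05]
```

View pics/crops.png

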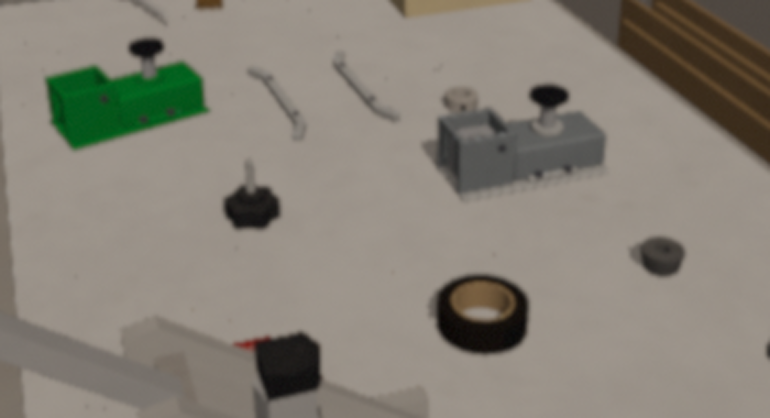

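Run:
```python
from h import *
s=arm.state(); q=np.array(s["orientation"]); Rm=R.from_quat(q[[1,2,3,0]]).as_matrix(); print(Rm.round(3))
# target: x down, z along +-x world (aligned to feeder yaw ~1.2deg); list yaw turns
for sg in (1,-1):
    z=np.array([sg,0,0.]); x=np.array([0,0,-1.]); T=np.stack([x,np.cross(z,x),z],1)
    print(sg,(R.from_matrix(T)*R.from_matrix(Rm).inv()).as_rotvec().round(3))
```

```text
[[-0.    -0.939  0.343]
 [-0.002  0.343  0.939]
 [-1.    -0.    -0.002]]
1 [ 1.000e-03 -1.000e-03 -1.221e+00]
-1 [2.00e-03 1.00e-03 1.92e+00]
```

Request:
apply_moves([
  [[0,0,-0.08],[0.012,-0.026,0],0],
  [[0,0,-0.08],[0.012,-0.026,0],0],
  [[0,0,-0.08],[0.012,-0.026,0],0],
  [[0,0,-0.08],[0.012,-0.026,0],0],
  [[0,0,-0.08],[0.012,-0.026,0],0],
], newtons=20)

```text
clock: 0.6
ee_pos: [0.2745, 0.4558, 0.2385]
orientation: [0.649, -0.281, 0.649, 0.281]
wrist_force: [0.3, -0.1, 0.9]
gripper_width: 0.0502
```

Request:
apply_moves([
  [[0,0,-0.08],[0.012,-0.026,0],0],
  [[0,0,-0.08],[0.012,-0.026,0],0],
  [[0,0,-0.08],[0.012,-0.026,0],0],
  [[0,0,-0.08],[0.012,-0.026,0],0],
  [[0,0,-0.08],[0.012,-0.026,0],0],
])

```text
clock: 1.1
ee_pos: [0.3344, 0.326, 0.2386]
orientation: [0.692, -0.147, 0.692, 0.147]
wrist_force: [0.8, 0.1, -0.2]
gripper_width: 0.0103
```

Request:
apply_moves([
  [[0,0,-0.08],[0.012,-0.026,0],0],
  [[0,0,-0.08],[0.012,-0.026,0],0],
  [[0,0,-0.08],[0.012,-0.026,0],0],
  [[0,0,-0.08],[0.012,-0.026,0],0],
  [[0,0,-0.08],[0.012,-0.026,0],0],
])

```text
clock: 1.6
ee_pos: [0.3943, 0.196, 0.2386]
orientation: [0.707, -0.006, 0.707, 0.006]
wrist_force: [0.6, 0.3, -0.8]
gripper_width: 0.0007
```

Request:
apply_moves([
  [[0,0,0],[0.0224,-0.02,-0.01],0],
  [[0,0,0],[0.0224,-0.02,-0.01],0],
  [[0,0,0],[0.0224,-0.02,-0.01],0],
  [[0,0,0],[0.0224,-0.02,-0.01],0],
  [[0,0,0],[0.0224,-0.02,-0.01],0],
])

```text
clock: 2.1
ee_pos: [0.5068, 0.0963, 0.1881]
orientation: [0.707, -0.007, 0.707, 0.007]
wrist_force: [0.8, 0.7, 0.3]
gripper_width: 0.0006
```

Request:
apply_moves([
  [[0,0,0],[0.0224,-0.02,-0.01],0],
  [[0,0,0],[0.0224,-0.02,-0.01],0],
  [[0,0,0],[0.0224,-0.02,-0.01],0],
  [[0,0,0],[0.0224,-0.02,-0.01],0],
  [[0,0,0],[0.0224,-0.02,-0.01],0],
])

```text
clock: 2.6
ee_pos: [0.6187, -0.0036, 0.1379]
orientation: [0.707, -0.007, 0.707, 0.008]
wrist_force: [0.4, -0.4, -0.1]
gripper_width: 0.0006
```

Run:
```python
from h import *
im=arm.camera("side"); cv2.imwrite("pics/s1.png",cv2.resize(im[170:320,300:500],None,fx=3,fy=3)[:,:,::-1])
im=arm.camera("wrist"); cv2.imwrite("pics/w1.png",im[:,:,::-1])
print(arm.state()["ee_pos"],arm.state()["wrist_force"])
```

```text
[ 0.61989317 -0.00751679  0.13712106] [-1.50318888  0.70147919 -0.29878065]
```

View pics/s1.png

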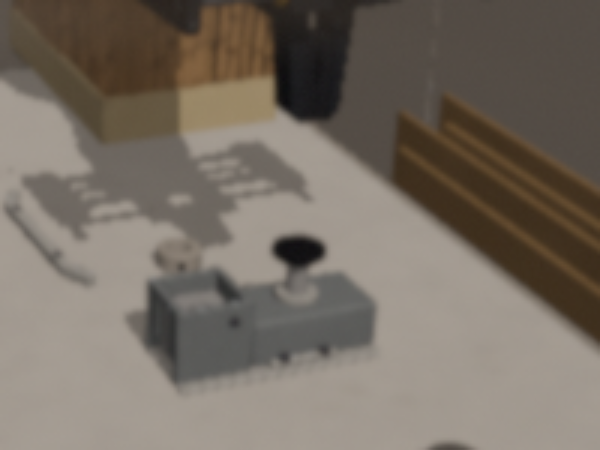

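View pics/w1.png

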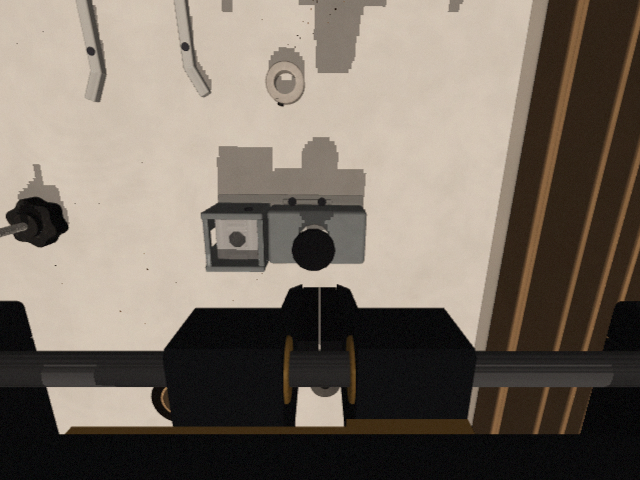

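The side view shows the fingers above and beyond the cap. The wrist view shows the cap at (314,249) and the magazine hole at (237,239). I'll cross-check the positions from the wrist view.

Run:
```python
from h import *
for nm,p,z in [("cap",(314,249),.0625),("washer",(237,239),.035),("collar",(285,82),.012),("railR screw far",(185,46),.008),("near screw",(90,50),.008)]:
    print(nm,onz("wrist",p,z)[:2].round(4))
for i in range(3): print(arm.state()["ee_pos"])
print(proj("wrist",arm.state()["ee_pos"]))
```

```text
cap [ 0.6148 -0.0046]
washer [ 0.556  -0.0063]
collar [0.5917 0.1068]
railR screw far [0.5196 0.13  ]
near screw [0.4507 0.1264]
[ 0.61989317 -0.00751679  0.13712106]
[ 0.61989317 -0.00751679  0.13712106]
[ 0.61989317 -0.00751679  0.13712106]
[322.29025728 302.48910654]
```

Request:
apply_moves([
  [[0,0,0],[0,0,-0.015],0],
  [[0,0,0],[0,0,-0.015],0],
  [[0,0,0],[0,0,-0.015],0],
  [[0,0,0],[0,0,-0.015],0],
  [[0,0,0],[0,0,-0.006],0],
])

```text
clock: 3.2
ee_pos: [0.6166, -0.0022, 0.0705]
orientation: [0.706, -0.008, 0.708, 0.008]
wrist_force: [-0.4, -0.4, -0.0]
gripper_width: 0.0002
```

Request:
apply_moves([
  [[0,0,0],[0,0,-0.001],0],
  [[0,0,0],[0,0,-0.001],0],
  [[0,0,0],[0,0,-0.001],0],
  [[0,0,0],[0,0,-0.001],0],
  [[0,0,0],[0,0,-0.001],0],
])

```text
clock: 3.7
ee_pos: [0.6185, -0.0029, 0.0681]
orientation: [0.707, -0.007, 0.707, 0.007]
wrist_force: [0.0, 0.2, 0.3]
gripper_width: 0.0005
```

Run:
```python
from h import *
im=arm.camera("side"); cv2.imwrite("pics/s2.png",cv2.resize(im[170:320,300:500],None,fx=3,fy=3)[:,:,::-1])
print(arm.state()["ee_pos"],arm.state()["wrist_force"])
```

```text
[ 0.61831373 -0.0028126   0.0678946 ] [-0.40942368  0.27926021 -0.94427921]
```

View pics/s2.png

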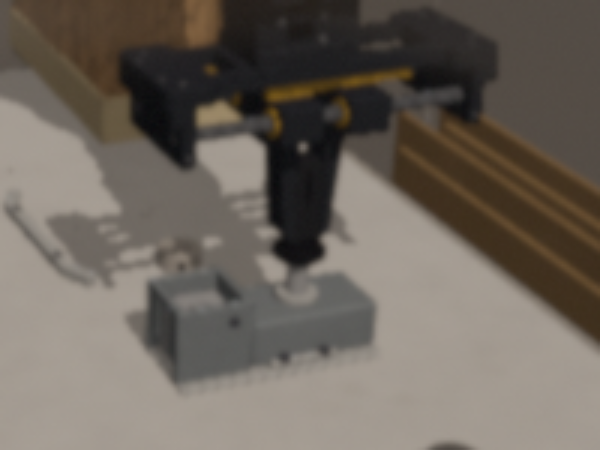

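The fingertips are centred just above the cap. I'll press slowly.

Request:
apply_moves([
  [[0,0,0],[-0.001,-0.001,-0.0015],0],
  [[0,0,0],[0,0,-0.0015],0],
  [[0,0,0],[0,0,-0.0015],0],
  [[0,0,0],[0,0,-0.001],0],
  [[0,0,0],[0,0,-0.001],0],
])

```text
clock: 4.25
ee_pos: [0.6171, -0.0039, 0.0614]
orientation: [0.707, -0.007, 0.707, 0.007]
wrist_force: [-1.2, -0.6, 6.3]
gripper_width: 0.0003
```

Request:
apply_moves([
  [[0,0,0],[0,0,-0.001],0],
  [[0,0,0],[0,0,-0.001],0],
  [[0,0,0],[0,0,-0.001],0],
  [[0,0,0],[0,0,-0.001],0],
  [[0,0,0],[0,0,-0.001],0],
])

```text
clock: 4.75
ee_pos: [0.6171, -0.0039, 0.0568]
orientation: [0.707, -0.007, 0.707, 0.007]
wrist_force: [-2.3, -0.0, 6.1]
gripper_width: 0.0005
```

Request:
apply_moves([
  [[0,0,0],[0,0,-0.001],0],
  [[0,0,0],[0,0,-0.001],0],
  [[0,0,0],[0,0,-0.001],0],
  [[0,0,0],[0,0,-0.001],0],
  [[0,0,0],[0,0,-0.001],0],
])

```text
clock: 5.25
ee_pos: [0.6171, -0.0039, 0.0515]
orientation: [0.707, -0.007, 0.707, 0.007]
wrist_force: [-1.5, 0.6, 5.0]
gripper_width: 0.0003
```

Request:
apply_moves([
  [[0,0,0],[0,0,-0.001],0],
  [[0,0,0],[0,0,-0.001],0],
  [[0,0,0],[0,0,-0.001],0],
  [[0,0,0],[0,0,-0.001],0],
  [[0,0,0],[0,0,-0.001],0],
])

```text
clock: 5.75
ee_pos: [0.6172, -0.0039, 0.0461]
orientation: [0.707, -0.007, 0.707, 0.007]
wrist_force: [-3.3, -0.8, 4.6]
gripper_width: 0.0004
```

Request:
apply_moves([
  [[0,0,0],[0,0,-0.001],0],
  [[0,0,0],[0,0,-0.001],0],
  [[0,0,0],[0,0,-0.001],0],
  [[0,0,0],[0,0,-0.001],0],
  [[0,0,0],[0,0,-0.001],0],
])

```text
clock: 6.25
ee_pos: [0.6172, -0.0039, 0.0412]
orientation: [0.707, -0.007, 0.707, 0.007]
wrist_force: [-1.1, -0.0, 5.1]
gripper_width: 0.0004
```

Request:
apply_moves([
  [[0,0,0],[0,0,-0.001],0],
  [[0,0,0],[0,0,-0.0005],0],
  [[0,0,0],[0,0,-0.0005],0],
  [[0,0,0],[0,0,-0.0005],0],
  [[0,0,0],[0,0,0],0],
])

```text
clock: 6.75
ee_pos: [0.6172, -0.0039, 0.039]
orientation: [0.707, -0.007, 0.707, 0.007]
wrist_force: [-1.3, -1.0, 7.2]
gripper_width: 0.0002
```

Request:
apply_moves([
  [[0,0,0],[0,0,-0.0005],0],
  [[0,0,0],[0,0,-0.0005],0],
  [[0,0,0],[0,0,0],0],
  [[0,0,0],[0,0,0],0],
  [[0,0,0],[0,0,0],0],
])

```text
clock: 7.25
ee_pos: [0.6172, -0.0039, 0.0389]
orientation: [0.707, -0.007, 0.707, 0.007]
wrist_force: [-3.1, -1.8, 14.3]
gripper_width: 0.0005
```

Run:
```python
from h import *
im=arm.camera("wrist"); cv2.imwrite("pics/w2.png",im[:,:,::-1])
print(arm.state()["ee_pos"],arm.state()["wrist_force"])
```

```text
[ 0.61717599 -0.00387993  0.03890138] [-3.97943705  0.27651222 13.63031459]
```

View pics/w2.png

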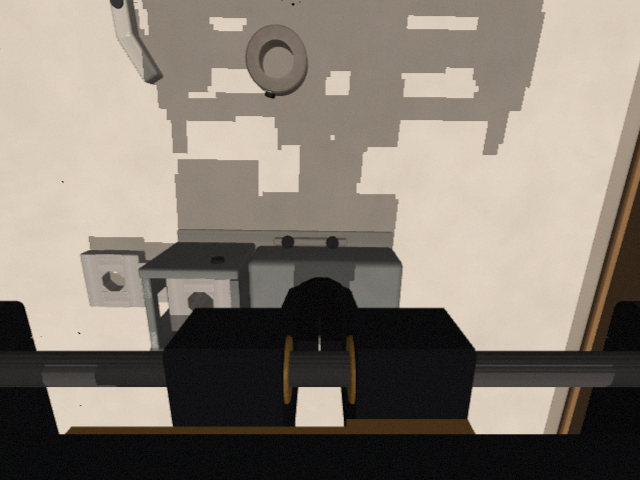

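The washer is out in front at wrist (115,280), and the plunger is on its stop: the force jumped to 14 N and z stopped changing. Now I raise the tool.

Request:
apply_moves([
  [[0,0,0],[0,0,0.003],0],
  [[0,0,0],[0,0,0.004],0],
  [[0,0,0],[0,0,0.005],0],
  [[0,0,0],[0,0,0.005],0],
  [[0,0,0],[0,0,0.005],0],
])

```text
clock: 7.8
ee_pos: [0.6172, -0.0037, 0.06]
orientation: [0.707, -0.007, 0.707, 0.008]
wrist_force: [0.6, -0.3, 0.6]
gripper_width: 0.0007
```

Request:
apply_moves([
  [[0,0,0],[0,0,0.01],0],
  [[0,0,0],[0,0,0.015],0],
  [[0,0,0],[0,0,0.015],0],
  [[0,0,0],[0,0,0.015],0],
  [[0,0,0],[0,0,0.01],0],
])

```text
clock: 8.3
ee_pos: [0.6179, -0.0038, 0.1269]
orientation: [0.708, -0.007, 0.706, 0.007]
wrist_force: [0.2, -0.2, -0.7]
gripper_width: 0.0005
```

Run:
```python
from h import *
c3=cal("wrist")
im=arm.camera("wrist"); cv2.imwrite("pics/w3.png",im[:,:,::-1])
np.save("c3.npy",np.array([c3],dtype=object),allow_pickle=True)
im=arm.camera("side"); cv2.imwrite("pics/s3.png",cv2.resize(im[200:350,250:450],None,fx=3,fy=3)[:,:,::-1])
print(arm.state()["ee_pos"],arm.state()["wrist_force"])
```

```text
[ 0.61842899 -0.00382189  0.12684195] [ 0.65893663 -0.05929946 -0.25770494]
```

View pics/w3.png

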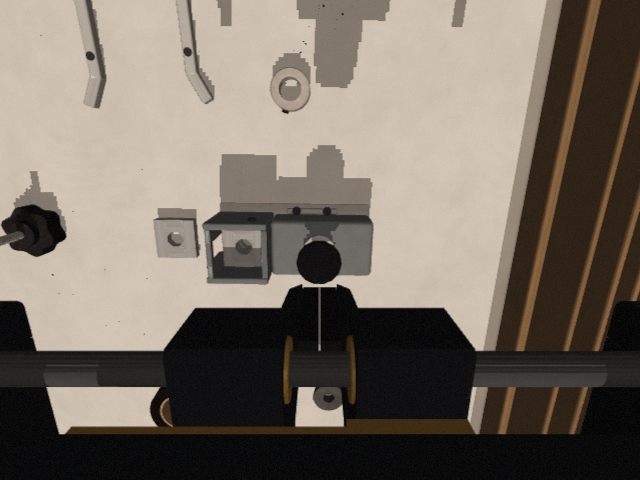

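View pics/s3.png

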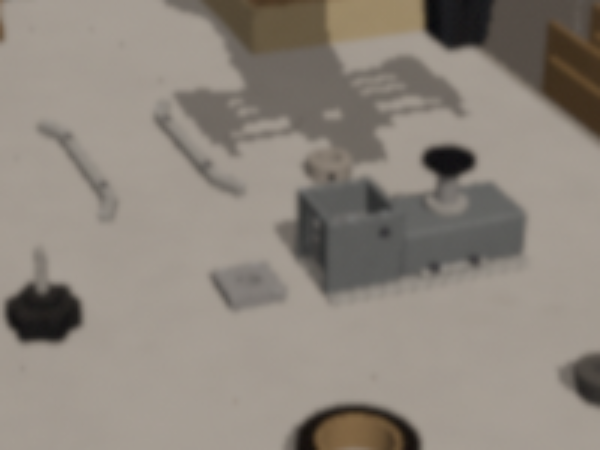

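The plunger is up, the washer lies at wrist (176,239), and the stack has dropped.

Run:
```python
from h import *
c3=tuple(np.load("c3.npy",allow_pickle=True)[0])
for nm,p,z in [("hole",(176,239),.008),("tl",(154,218),.008),("tr",(196,218),.008),("bl",(156,258),.008),("br",(198,257),.008),("cap",(319,261),.0625),
  ("far screw",(187,51),.008),("near screw",(90,56),.008)]:
    print(nm,onz("wrist",p,z,c3)[:2].round(4))
im=arm.camera("top"); cv2.imwrite("pics/t3.png",im[:,:,::-1]); cv2.imwrite("pics/t3c.png",cv2.resize(im[170:290,200:380],None,fx=4,fy=4,interpolation=cv2.INTER_CUBIC)[:,:,::-1])
```

```text
hole [ 0.5007 -0.0084]
tl [0.485  0.0086]
tr [0.5183 0.0093]
bl [ 0.4827 -0.025 ]
br [ 0.5173 -0.0235]
cap [ 0.6165 -0.0057]
far screw [0.5218 0.1282]
near screw [0.4537 0.1236]
```

View pics/t3c.png

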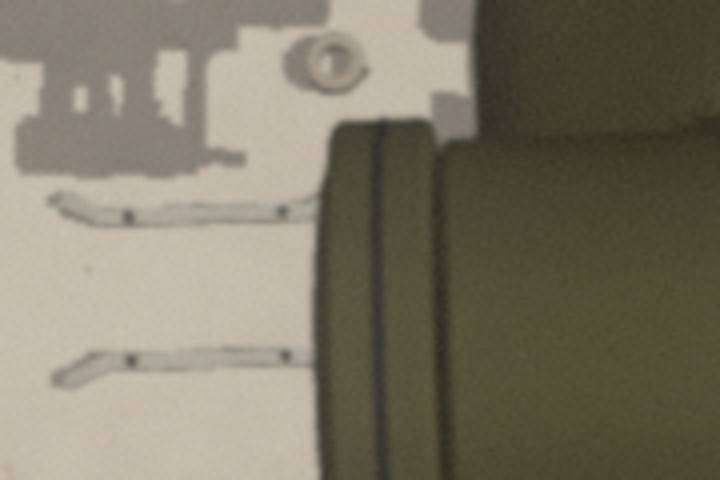

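The washer is at about (0.501,-0.007) and the bay centre at (0.488,0.164). I move to the washer's -y side and descend.

Request:
apply_moves([
  [[0,0,0],[-0.023,-0.012,0],0],
  [[0,0,0],[-0.023,-0.012,0],0],
  [[0,0,0],[-0.023,-0.012,0],0],
  [[0,0,0],[-0.023,-0.012,0],0],
  [[0,0,0],[-0.024,-0.013,0],0],
])

```text
clock: 8.95
ee_pos: [0.4999, -0.065, 0.1242]
orientation: [0.707, -0.008, 0.707, 0.008]
wrist_force: [0.8, 0.2, -0.0]
gripper_width: 0.0002
```

Request:
apply_moves([
  [[0,0,0],[0,0,-0.02],0],
  [[0,0,0],[0,0,-0.02],0],
  [[0,0,0],[0,0,-0.02],0],
  [[0,0,0],[0,0,-0.02],0],
  [[0,0,0],[0,0,-0.015],0],
])

```text
clock: 9.45
ee_pos: [0.5004, -0.0647, 0.0281]
orientation: [0.706, -0.007, 0.708, 0.008]
wrist_force: [-0.1, -0.4, 0.6]
gripper_width: 0.0007
```

Request:
apply_moves([
  [[0,0,0],[0,0,-0.01],0],
  [[0,0,0],[0,0,-0.007],0],
  [[0,0,0],[0,0,-0.003],0],
  [[0,0,0],[0,0,0],0],
  [[0,0,0],[0,0,0],0],
])

```text
clock: 9.95
ee_pos: [0.5014, -0.0649, 0.0101]
orientation: [0.707, -0.007, 0.707, 0.007]
wrist_force: [0.5, -0.1, -0.2]
gripper_width: 0.0009
```

Request:
apply_moves([
  [[0,0,0],[0,0,-0.003],0],
  [[0,0,0],[0,0.004,-0.0025],0],
  [[0,0,0],[0,0.005,-0.001],0],
  [[0,0,0],[0,0.005,0],0],
  [[0,0,0],[0,0.004,0],0],
])

```text
clock: 10.45
ee_pos: [0.5012, -0.0459, 0.0032]
orientation: [0.707, -0.008, 0.707, 0.008]
wrist_force: [0.6, 0.2, 0.1]
gripper_width: 0.0006
```

Run:
```python
from h import *
im=arm.camera("wrist"); cv2.imwrite("pics/w4.png",im[:,:,::-1])
im=arm.camera("side"); cv2.imwrite("pics/s4.png",cv2.resize(im[200:350,250:450],None,fx=3,fy=3)[:,:,::-1])
print(arm.state()["ee_pos"],arm.state()["wrist_force"])
```

```text
[ 0.50124336 -0.0456189   0.00327935] [ 0.14866932  0.05411046 -0.14495556]
```

View pics/w4.png

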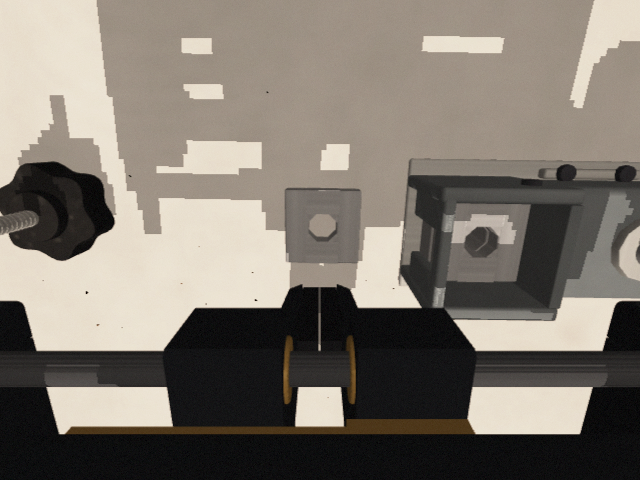

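View pics/s4.png

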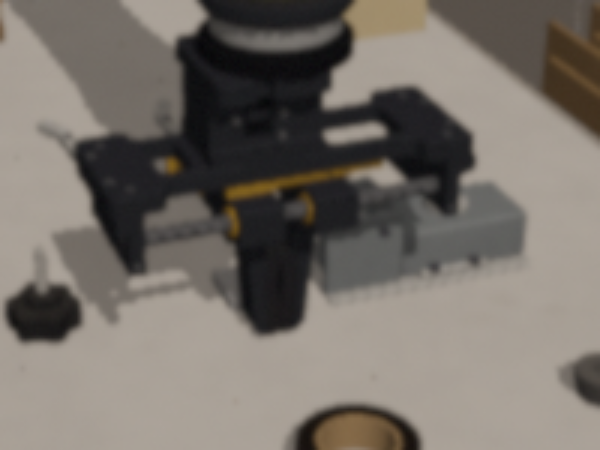

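The side view shows the tip clear behind the washer. In the wrist view the washer at (322,227) is centred on the fingers at 319. I start the push.

Request:
apply_moves([
  [[0,0,0],[0,0.004,0],0],
  [[0,0,0],[0,0.004,0],0],
  [[0,0,0],[0,0.004,0],0],
  [[0,0,0],[0,0.004,0],0],
  [[0,0,0],[-0.0003,0.004,0],0],
])

```text
clock: 11.05
ee_pos: [0.5009, -0.0265, 0.0032]
orientation: [0.707, -0.007, 0.707, 0.007]
wrist_force: [0.3, 0.5, 0.1]
gripper_width: 0.0006
```

Request:
apply_moves([
  [[0,0,0.008],[-0.0004,0.006,0],0],
  [[0,0,0.008],[-0.0004,0.006,0],0],
  [[0,0,0.008],[-0.0004,0.006,0],0],
  [[0,0,0.008],[-0.0004,0.006,0],0],
  [[0,0,0.008],[-0.0004,0.006,0],0],
])

```text
clock: 11.55
ee_pos: [0.4988, 0.0038, 0.0032]
orientation: [0.707, -0.022, 0.707, 0.022]
wrist_force: [0.1, -0.2, 0.6]
gripper_width: 0.0002
```

Run:
```python
from h import *
im=arm.camera("wrist"); cv2.imwrite("pics/w5.png",im[:,:,::-1])
print(arm.state()["ee_pos"],arm.state()["wrist_force"])
```

```text
[0.49875382 0.00522696 0.00321463] [0.22981312 0.70462251 0.40424739]
```

View pics/w5.png

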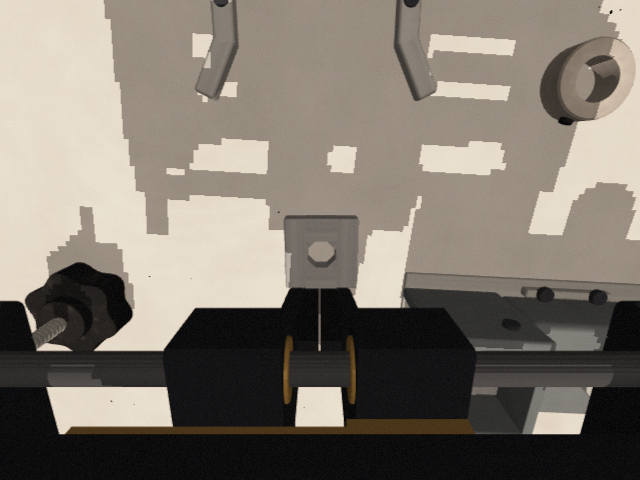

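The washer is flush on the fingers at (321,252), and the bay mouth is straight ahead, with screws at (221,3) and (411,3). I'll work out the remaining distance.

Run:
```python
from h import *
w=onz("wrist",(321,252),.008); e=arm.state()["ee_pos"]; print(w, w-e)
a=onz("wrist",(221,3),.008);b=onz("wrist",(411,3),.008);print(a,b,(a+b)/2)
q=np.array(arm.state()["orientation"]);Rm=R.from_quat(q[[1,2,3,0]]).as_matrix();print(Rm[:,2])
```

```text
[0.49635039 0.03186293 0.008     ] [-0.00240343  0.02663596  0.00478537]
[0.45427167 0.12354788 0.008     ] [0.52255473 0.12787653 0.008     ] [0.4884132 0.1257122 0.008    ]
[9.97967049e-01 6.37320045e-02 4.64736387e-06]
```

Request:
apply_moves([
  [[0,0,0],[-0.0005,0.007,0],0],
  [[0,0,0],[-0.0005,0.007,0],0],
  [[0,0,0],[-0.0005,0.007,0],0],
  [[0,0,0],[-0.0005,0.007,0],0],
  [[0,0,0],[-0.0005,0.007,0],0],
])

```text
clock: 12.1
ee_pos: [0.4963, 0.0389, 0.0032]
orientation: [0.707, -0.022, 0.707, 0.022]
wrist_force: [-0.0, 0.1, 0.6]
gripper_width: 0.0005
```

Request:
apply_moves([
  [[0,0,0],[-0.0005,0.007,0],0],
  [[0,0,0],[-0.0005,0.007,0],0],
  [[0,0,0],[-0.0005,0.007,0],0],
  [[0,0,0],[-0.0005,0.007,0],0],
  [[0,0,0],[-0.0005,0.007,0],0],
])

```text
clock: 12.6
ee_pos: [0.4938, 0.0738, 0.0033]
orientation: [0.707, -0.022, 0.707, 0.022]
wrist_force: [-0.5, 0.1, 0.7]
gripper_width: 0.0005
```

Run:
```python
from h import *
im=arm.camera("wrist"); cv2.imwrite("pics/w6.png",im[:,:,::-1])
print(arm.state()["ee_pos"],arm.state()["wrist_force"])
```

```text
[0.49371274 0.0754874  0.003197  ] [-0.78993408  1.45259164  0.10733716]
```

View pics/w6.png

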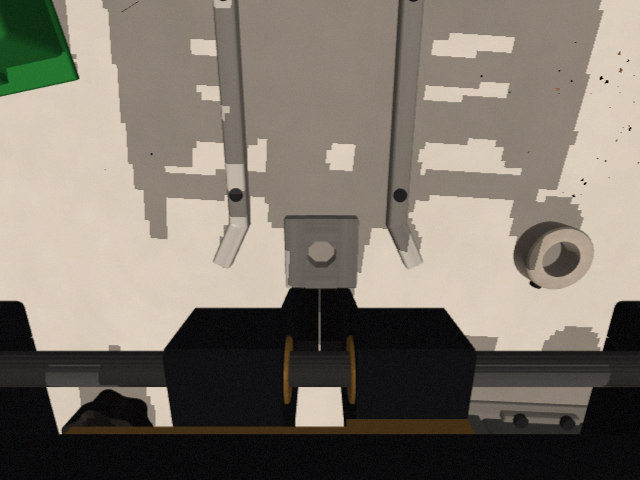

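The washer is entering centred between the rails (247 and 388 px). I continue.

Request:
apply_moves([
  [[0,0,0],[-0.0006,0.007,0],0],
  [[0,0,0],[-0.0006,0.007,0],0],
  [[0,0,0],[-0.0006,0.007,0],0],
  [[0,0,0],[-0.0006,0.007,0],0],
  [[0,0,0],[-0.0006,0.007,0],0],
])

```text
clock: 13.15
ee_pos: [0.4908, 0.1088, 0.0032]
orientation: [0.707, -0.022, 0.707, 0.022]
wrist_force: [0.0, 0.0, -0.1]
gripper_width: 0.0004
```

Request:
apply_moves([
  [[0,0,0],[-0.0006,0.007,0],0],
  [[0,0,0],[-0.0006,0.007,0],0],
  [[0,0,0],[-0.0005,0.006,0],0],
  [[0,0,0],[-0.0004,0.004,0],0],
  [[0,0,0],[-0.0003,0.002,0],0],
])

```text
clock: 13.65
ee_pos: [0.4884, 0.1347, 0.0032]
orientation: [0.707, -0.022, 0.707, 0.022]
wrist_force: [-0.9, -0.9, 0.4]
gripper_width: 0.0004
```

Run:
```python
from h import *
im=arm.camera("wrist"); cv2.imwrite("pics/w7.png",im[:,:,::-1])
print(arm.state()["ee_pos"],arm.state()["wrist_force"])
w=onz("wrist",(321,252),.008);print(w)
```

```text
[0.48836908 0.13488269 0.0032188 ] [-0.37495772  1.35540336  0.52559628]
[0.48603928 0.16150853 0.008     ]
```

View pics/w7.png

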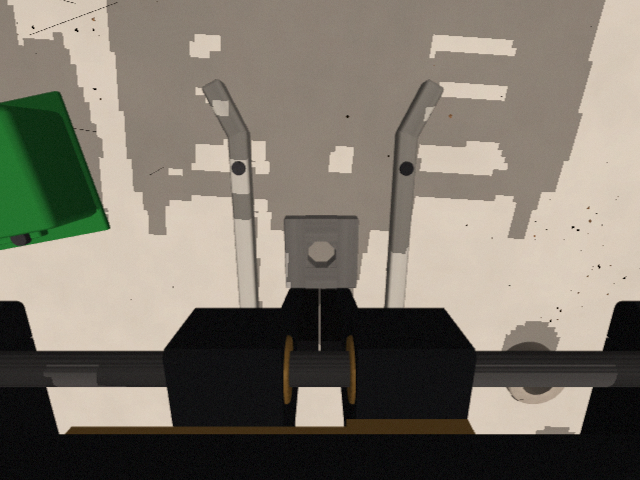

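The washer is well inside the bay. I back off along -y and then rise.

Request:
apply_moves([
  [[0,0,0],[0.0002,-0.004,0],0],
  [[0,0,0],[0.0004,-0.007,0],0],
  [[0,0,0],[0.0004,-0.007,0],0],
  [[0,0,0],[0,-0.004,0.005],0],
  [[0,0,0],[0,0,0.02],0],
])

```text
clock: 14.2
ee_pos: [0.4885, 0.1103, 0.0275]
orientation: [0.706, -0.021, 0.708, 0.02]
wrist_force: [0.9, 1.0, 0.2]
gripper_width: 0.0005
```

Request:
apply_moves([
  [[0,0,0],[0,0,0.03],0],
  [[0,0,0],[0,0,0.03],0],
  [[0,0,0],[0,0,0.03],0],
  [[0,0,0],[0,0,0.03],0],
  [[0,0,0],[0,0,0.03],0],
])

```text
clock: 14.7
ee_pos: [0.4891, 0.1114, 0.1799]
orientation: [0.707, -0.021, 0.707, 0.021]
wrist_force: [-1.0, 0.3, 0.4]
gripper_width: 0.0003
```

Request:
apply_moves([
  [[0,0,0],[-0.02,0.03,0],0],
  [[0,0,0],[-0.02,0.03,0],0],
  [[0,0,0],[-0.02,0.03,0.01],0],
  [[0,0,0],[-0.02,0.03,0.01],0],
  [[0,0,0],[-0.02,0.03,0.01],0],
])

```text
clock: 15.2
ee_pos: [0.3885, 0.2626, 0.2089]
orientation: [0.707, -0.021, 0.707, 0.021]
wrist_force: [-0.6, -0.0, 0.8]
gripper_width: 0.0002
```

Request:
apply_moves([
  [[0,0,0],[-0.015,0.04,0],0],
  [[0,0,0],[-0.015,0.04,0],0],
  [[0,0,0],[-0.01,0.04,0],0],
  [[0,0,0],[-0.01,0.03,0],0],
  [[0,0,0],[0,0,0],0],
])

```text
clock: 15.7
ee_pos: [0.3369, 0.4171, 0.2082]
orientation: [0.706, -0.023, 0.707, 0.026]
wrist_force: [0.2, 0.6, -0.6]
gripper_width: 0.0004
```

Run:
```python
from h import *
im=arm.camera("top"); cv2.imwrite("pics/t8.png",im[:,:,::-1]); cv2.imwrite("pics/t8c.png",cv2.convertScaleAbs(cv2.resize(im[140:320,200:460],None,fx=3,fy=3,interpolation=cv2.INTER_CUBIC),alpha=1.3)[:,:,::-1])
im=arm.camera("side"); cv2.imwrite("pics/s8.png",im[:,:,::-1])
print(arm.state()["ee_pos"],arm.state()["wrist_force"])
```

```text
[0.3393097  0.41158524 0.20822544] [ 0.32556148 -0.68811671 -0.52975053]
```

View pics/t8c.png

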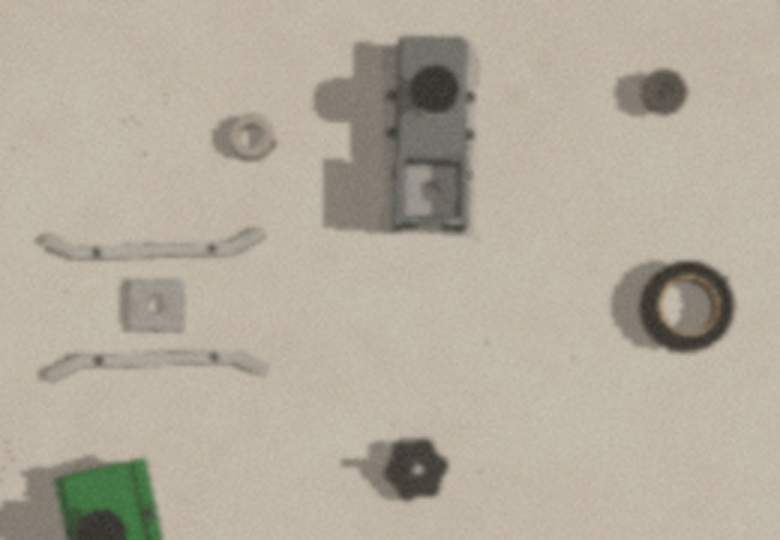

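View pics/s8.png

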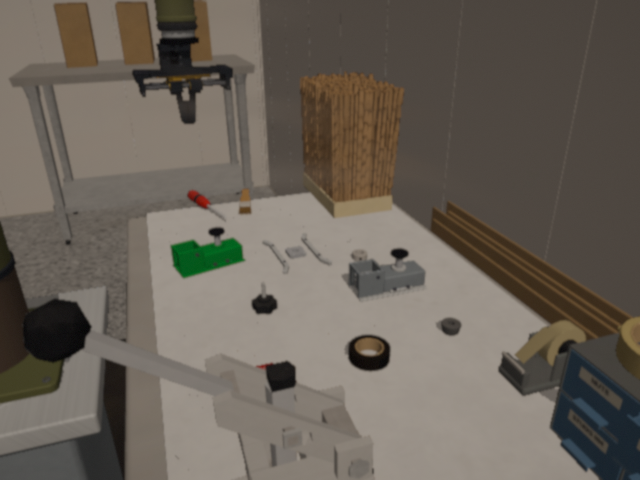

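In the top crop the washer's hole is at (155,306) and the bay centre is at (155.5,303), which is within about 2 mm. The plunger is up, and the collar, knob, tape roll and foot are at their old pixels. I'll do one quick numeric check and hand in.

Run:
```python
from h import *
f=lambda u,v:(200+(u+.5)/3-.5,140+(v+.5)/3-.5)
print((onz("top",f(155,306),.008)-onz("top",f(155.5,303.2),.008)).round(4), arm.state()["clock"], np.abs(arm.state()["joint_velocities"]).max())
print(arm.hand_in())
```

```text
[-0.0018  0.0002  0.    ] 15.8 0.032032541425320034
the job is handed in; nothing more can be done
None
```

The job is done and handed in at 15.8 s on the robot's clock; no verdict was reported.

I pressed the grey feeder's plunger once, slowly, onto its stop. One washer came out, and I let the plunger come up. I then pushed the washer with the closed fingertips sideways into the bay and drew the arm away.

- **Washer:** the last top view puts its centre about 2 mm across and under 1 mm along from the bay's middle. It lies flat, with nothing sticking out.
- **Plunger and feeder:** the plunger is back up. The other washers look in place in the magazine, but I could only see the top of the stack and did not measure each one.
- **Loose things:** the tape roll, collar, knob and foot are at the same pixels as at the start.
- **Disagreement:** the top and wrist cameras differed by 2–5 mm on some positions. That is small against the tolerances, and no check failed.

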